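# Pack the engraver's travelling chest: well, sliding till, syringe on top

## Task

Pack the open wooden tool chest in layers. First put the white bur box and the round metal tub flat on the bottom of the well, which the sliding till now partly covers; then slide the till fully home over them, and then lay the one full paste syringe (plunger drawn out) flat in the till without pushing its plunger in. Leave the two spent syringes (plunger pushed in), the dish, the graver, the bur stand and the handpiece where they are.

Things in the scene. Friction and masses are not known exactly. Their poses are not given: they have to be found in the camera images.
- chest: Open dark wooden chest fixed to the bench, outer 160 (x) x 300 (y) x 82 mm high, walls 9, floor 8 mm. Origin: centre of its underside. A 6 mm partition, 48 mm high, at y = 0 splits it into two bays of 142 (x) x 138 (y) mm: at -y a white bur rack (nothing above 53 mm), at +y the empty well. On both long walls a 6 mm wide runner, its top 55 mm above the bench, carries the till over both bays.
- well (a point): Centre of the well's floor, 8 mm above the bench, axes as the chest's: the well lies 72 mm along the chest's +y from its origin and measures 142 (x) x 138 (y) mm here, its open mouth between the runners 130 mm (x). From here up to the underside of the till is 48 mm.
- till (a joint): How far the till has slid along the chest's +y: 0 = parked over the bur rack, the well wholly open; 0.144 = fully home over the well, against its stop. Starts in between, covering part of the well. It slides with about 2.5 N of friction and stays where it is left; it cannot lift out.
- till_in (a point): Centre of the till's inner floor (60 mm above the bench), axes as the chest's; moves with the till. The till is a shallow open wooden tray lined with grey felt, outer 138 (x) x 138 (y) x 24 mm high, walls and floor 4 mm, so inside 130 x 130 x 20 mm deep; its rim is 80 mm above the bench. It can be pushed either way with closed fingers against the inside of its end walls.
- bur_box: White plastic box with clear lid, 66 (x) x 56 (y) x 45 mm high, 0.13 to 0.25 kg. Origin: centre of its underside, z up.
- tub: Round metal tub, 58 mm diameter, 45 mm high, 0.15 to 0.31 kg. Origin: centre of its underside, z up.
- syringe_1: White paste syringe lying on its side: barrel 17 mm diameter, 64 mm long. Origin: on the barrel's axis at its middle, 8.5 mm above what it lies on. +x points to the nozzle (end 38 mm from the origin), -x to the finger flange (32 mm wide, at -33 mm) and the plunger, whose thumb plate (16 mm diameter) ends at -(44 mm + plunger value).
- syringe_2: A syringe like syringe_1.
- syringe_3: A syringe like syringe_1.
- plunger_1 (a joint): Plunger of syringe_1: 0 = pushed in (spent), 0.036 = drawn fully out (full); the full one reads 0.030 or more, spent ones 0.006 or less. It moves with about 4 N.
- plunger_2 (a joint): Plunger of syringe_2, as plunger_1.
- plunger_3 (a joint): Plunger of syringe_3, as plunger_1.
- dish: Bystander: closed clear petri dish, 73 mm diameter, 15 mm high, origin under its centre.
- graver: Bystander: engraving tool with mushroom handle lying beyond the chest, to the right, 130 mm long along its x, 42 mm high, origin on the bench below its middle.
- bur_stand: Bystander: round tiered bur stand with standing burs, 104 mm diameter, 97 mm high, beyond the chest; origin under its centre.
- handpiece: Bystander: dark handpiece on a white cradle, 70 (x) x 190 (y) x 56 mm high, beyond the chest; origin under the cradle's centre.
There are look-alikes about, which are no part of the job. What is shaped like the syringe_2 but green or yellow is not meant.

How it is judged:
On the way, in this order (a step that is already met when the one before it is completed fails the run):
1. the bur box and the tub sit flat on the floor of the well, side by side (x of bur_box in the frame of well between -0.048 and 0.048 m and y of bur_box in the frame of well between -0.045 and 0.045 m and z of bur_box in the frame of well between -0.003 and 0.004 m and angle between each of bur_box, tub's own z axis and vertical below 0.1 rad and x of tub in the frame of well between -0.048 and 0.048 m and y of tub in the frame of well between -0.045 and 0.045 m and z of tub in the frame of well between -0.003 and 0.004 m), for 0.2 s.
2. the till is slid fully home over them (all of step 1 and value of joint till above 0.138 m), for 0.2 s.
3. the full syringe lies flat in the till (x of syringe_2 in the frame of till_in between -0.06 and 0.06 m and y of syringe_2 in the frame of till_in between -0.06 and 0.06 m and z of syringe_2 in the frame of till_in between 0.004 and 0.014 m and angle between syringe_2's own x axis and vertical between 1.4 and 1.74 rad and value of joint plunger_2 above 0.024 m), for 0.2 s.
At the end, for the whole second after the job is handed in: Bur box and tub upright on the well floor (within 4 mm); till within 6 mm of fully home; the full syringe flat on the till floor (within 5 mm and 0.17 rad), its plunger still out at least 24 mm; all at rest; spent syringes and bystanders left in place (30 and 25 mm) (all of step 2 and all of step 3 and linear speed of each of bur_box, tub, syringe_2 below 0.02 m/s and distance of each of syringe_1, syringe_3 from where it was at the start of the episode below 0.03 m); the robot touches nothing.
It fails at once if a bystander (dish, graver, bur stand, handpiece) is moved by more than 25 mm (distance of any of dish, graver, bur_stand, handpiece from where it was at the start of the episode above 0.025 m).
It fails at once if a spent syringe is moved by more than 30 mm (distance of any of syringe_1, syringe_3 from where it was at the start of the episode above 0.03 m).
It fails at once if the full syringe's plunger is pressed in (below 24 mm) (value of joint plunger_2 below 0.024 m).
It also fails if it takes over 72 s, if anything falls off the work surface, if the arm or the gripper's body presses on something with over 40 N, if the wrist force passes 120 N, or if a joint passes its speed limit or range.

## Robot

A 6-joint arm with a two-finger parallel gripper is mounted at the origin on the work surface. World frame = base frame: x ahead of the robot, y to its left, z up, the work surface at z = 0. Lengths are in m, angles in rad, forces in N, time in s.
With the tool pointing down it reaches from about 0.25 to 0.725 m from the base axis. Payload 4 kg.
Tool frame: the origin (TCP) lies at the very end of the fingers, on their centre line; the grasp point (between the pads) lies 19 mm behind it; z points along the fingers, y is the line along which they close (so a half turn about z gives the same grasp; the last joint's range is limited). The gripper opens to 85 mm and grips with 20 to 120 N. Pads are 22 mm wide; open, the fingers measure 114 mm over their backs; the gripper's body (76 mm by 85 mm) begins 54 mm behind the grasp point. The pads swing forward as they close: fully open they stand 13 mm farther back than shut.
Start: joints at [1.333, 0.241, 0.005, 1.335, 0, 1.571], TCP at [0.118, 0.486, 0.231] pointing down, gripper open.
Joint ranges: [-2.72, 2.72], [-1.05, 1.87], [-1.09, 1.28], [-1.99, 2.15], [-1.42, 1.44], [-3.14, 3.14]. Speed limits (rad/s): [2.79, 2.79, 3.14, 3.14, 3.14, 3.14].

## Interface

Orientations are given as a unit quaternion [x, y, z, w].
In Python, from workcell import bot, vision, workorder, boxes_of gives the robot as it stands.
- The arm moves only by the tool send_rows, never from a script. Its argument "motion" is text: rows parted by semicolons, each of 5 numbers parted by spaces: the closure, from -1 (fully open) to 1 (shut), so that 0 is half open, then the shift along the tool's x, y, z in cm, then the turn about the tool's z in rad. In form: claw x y z twist; .... A call has 1 to 5 rows; each row is the pose to reach, as a shift and turn from the pose commanded when the call began, along the tool's axes at that moment; what a row does not reach only later rows make up. A row lasts 1/10 s, in which the tool goes at most 50 mm and 8.59 degrees, less where a joint would pass 70% of its speed; a pose out of reach is approached as far as the arm can. A call with a gripper value outside its range is refused whole. The fingers move at their own pace and stop on an object; the grip force is fixed at half the most. Time passes only in rows, so rows that repeat a pose let the fingers close. It gives the time, the measured TCP pose, the force, the opening and the grip force at its end, in the units of the state.
- bot.get_obs(): the state, without advancing time (a new reading comes with each control period).
- vision.camera(name): name is "scene" or "top" or "wrist"; returns the picture (420x560x3 uint8, red, green, blue); there is no depth.
- vision.camera_model(name): a dict with "fov_y" (degrees; the focal length in pixels is half the picture's height over the tangent of half this angle, whatever the lens; pixels are square), "cx", "cy" (the principal point, pixels), "world_from_camera" (4x4, takes a point from camera to world coordinates); the wrist camera has in their place "hand_eye" (4x4, takes a point from camera to tool coordinates, whose origin is the TCP and whose axes are the flange's). Camera axes: x right, y down, z forward; pixel columns grow to the right and rows downward; lengths in m; the calibration is good to about 2 mm. A picture is of the moment at which its call begins: read the wrist's pose just before it. camera_model takes no time and is no camera call.
- workorder.job_done(): hands the job in; it is judged then, once.
Trained networks look in the newest picture that a camera, given by its name, has taken for a name from the list of things; names that differ only in an ending like _2 or _b are one class to them, and where a whole thing is asked for, a point or a joint stands for the part that bears it (a point fixed in the world has none). Each returns a list of dicts, best first, with "conf" (0 to 1); they miss things now and then, are a little off and sometimes report something else, mostly with a low value. They report only what shows in the picture. A call takes as long as a camera call. They do not tell look-alikes from the thing itself.
- boxes_of(camera, target): "rect" ([centre column, centre row, width, height] in pixels, round what is visible of it).
The state is a dict: "clock": time; "joint_pos": joint angles; "joint_vel": joint speeds; "tau": joint torques, N m; "eef_pos": TCP position; "tool_rot": TCP orientation; "ft_force": force on the tool from outside, world axes, zero at the start; "ft_torque": the same for the moment, N m; "grip_width": finger opening in m; "grasp_force": force on a finger pad.
Only numpy, scipy, OpenCV 4.12 (cv2) and the standard library are available. Lean on these libraries where they do the work, as an engineer would, in place of code of your own. Each camera call takes 0.05 s, during which the arm holds its last target. There are 200 camera calls.

## Working session

There is one attempt and no reset: what is moved stays moved. The work goes in short steps, Python scripts to look and compute and a tool call to move; the robot and the scene stay as the last step left them, time stands still between calls to the robot, and variables do not carry over. Pictures are saved under pics/ and viewed, at most 10 in all, crops included, and the job is handed in when it is done.

Besides the shell and the picture viewer there is one more tool, called after "Emit:" as name(argument=value, ...) on one line, values as JSON. send_rows: Moves the arm, as the interface text tells. Its arguments: {"type":"object","properties":{"motion":{"type":"string"}},"required":["motion"]}

```bash
mkdir -p pics; ls; cat > h.py <<'E'
import numpy as np, cv2
from workcell import bot, vision, workorder, boxes_of
from scipy.spatial.transform import Rotation as R
def pose():
    o=bot.get_obs(); T=np.eye(4); T[:3,:3]=R.from_quat(o["tool_rot"]).as_matrix(); T[:3,3]=o["eef_pos"]; return T
def cam(n):
    T=pose(); im=vision.camera(n); m=vision.camera_model(n)
    W=T@np.array(m["hand_eye"]) if n=="wrist" else np.array(m["world_from_camera"])
    return im,m,W
def ray(px,m,W,z,shape=(420,560)):
    f=shape[0]/2/np.tan(np.radians(m["fov_y"])/2)
    d=W[:3,:3]@np.array([(px[0]-m["cx"])/f,(px[1]-m["cy"])/f,1]); p=W[:3,3]
    return p+d*(z-p[2])/d[2]
def proj(P,m,W):
    f=210/np.tan(np.radians(m["fov_y"])/2); q=np.linalg.inv(W)@np.append(P,1)
    return np.array([m["cx"]+f*q[0]/q[2], m["cy"]+f*q[1]/q[2]])
def save(im,n): cv2.imwrite("pics/"+n,im[:,:,::-1])
E
python3 - <<'E'
from h import *
np.set_printoptions(precision=3,suppress=True)
print(bot.get_obs()); ims=[]
for c in ("top","scene"):
    im,m,W=cam(c); print(c,m); save(im,c+"0.png")
    for n in ("chest","till","bur_box","tub","syringe_1","dish"):
        print(n,[(np.round(b["rect"]).astype(int).tolist(),round(b["conf"],2)) for b in boxes_of(c,n)[:6]])
E
```

```text
pics
{'clock': 0.0, 'joint_pos': array([1.333, 0.241, 0.004, 1.335, 0.   , 1.571]), 'joint_vel': array([ 0.   ,  0.   ,  0.001, -0.002,  0.   , -0.002]), 'tau': array([  0.   , -37.231,  25.241,   0.017,  -0.   ,   0.   ]), 'eef_pos': array([0.118, 0.485, 0.23 ]), 'tool_rot': array([ 0.119,  0.993, -0.001, -0.   ]), 'ft_force': array([ 0.593, -0.356, -0.737]), 'ft_torque': array([ 0.001,  0.017, -0.031]), 'grasp_force': 0.0, 'grip_width': 0.08549053574548039}
top {'fov_y': 43.90293095408944, 'cx': 289.1561024186761, 'cy': 208.16337750567448, 'world_from_camera': array([[ 0.02 , -0.997,  0.075,  0.451],
       [-1.   , -0.019,  0.021, -0.013],
       [-0.02 , -0.075, -0.997,  1.32 ],
       [ 0.   ,  0.   ,  0.   ,  1.   ]])}
chest [([281, 206, 139, 104], 0.94)]
till [([267, 208, 75, 71], 0.75), ([180, 267, 14, 42], 0.47)]
bur_box [([179, 201, 24, 30], 0.69)]
tub [([411, 211, 23, 25], 0.92), ([267, 209, 72, 69], 0.69), ([334, 128, 42, 42], 0.57)]
syringe_1 [([181, 269, 10, 43], 0.73), ([219, 300, 31, 20], 0.73), ([407, 268, 10, 35], 0.68), ([136, 231, 15, 35], 0.55), ([150, 295, 29, 11], 0.46)]
dish [([457, 238, 30, 27], 0.57), ([279, 206, 139, 101], 0.41)]
scene {'fov_y': 47.817723960713124, 'cx': 271.5566040174306, 'cy': 216.060514685487, 'world_from_camera': array([[ 0.63 ,  0.619, -0.469,  1.058],
       [ 0.776, -0.489,  0.398, -0.431],
       [ 0.017, -0.615, -0.788,  0.913],
       [ 0.   ,  0.   ,  0.   ,  1.   ]])}
chest [([281, 223, 132, 134], 0.62)]
till [([294, 202, 80, 69], 0.67), ([103, 309, 38, 33], 0.54)]
bur_box [([362, 177, 28, 29], 0.87), ([386, 256, 66, 60], 0.55)]
tub [([165, 299, 35, 29], 0.65)]
syringe_1 [([316, 145, 34, 22], 0.8), ([137, 252, 25, 21], 0.68), ([370, 143, 28, 15], 0.57), ([318, 121, 24, 16], 0.57), ([272, 143, 20, 22], 0.52)]
dish [([103, 309, 38, 32], 0.93)]
```

```bash
python3 - <<'E'
import cv2
im=cv2.imread("pics/top0.png")
c=im[100:330,110:490]; c=cv2.resize(c,None,fx=2.1,fy=2.1,interpolation=cv2.INTER_CUBIC); cv2.imwrite("pics/top0b.png",c)
# candidates enlarged: top x6
a=im[200:330,118:252]; cv2.imwrite("pics/top0c.png",cv2.resize(a,None,fx=4.5,fy=4.5,interpolation=cv2.INTER_CUBIC))
E
```

```text
(no output)
```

View pics/top0b.png

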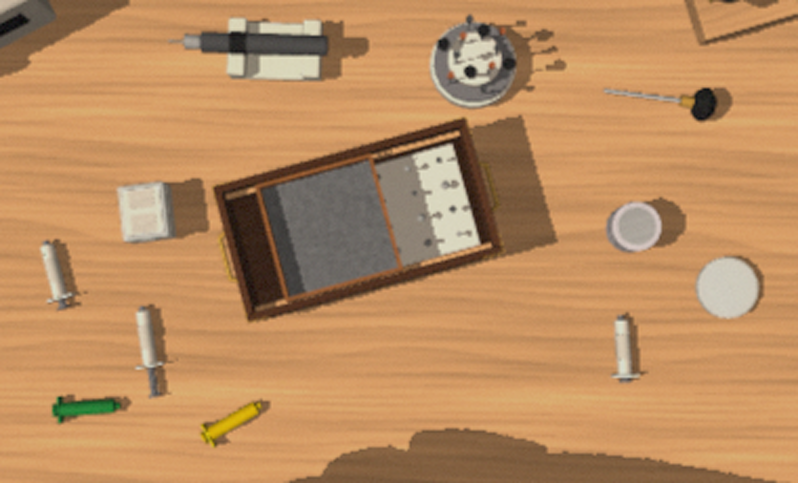

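View pics/top0c.png

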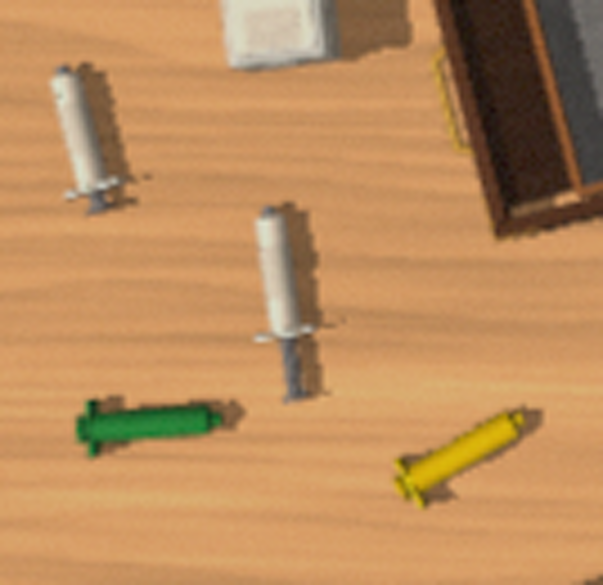

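Top view (full-image pixels). White syringes: (136,231) stub plunger, (181,268) long drawn-out plunger, (407,268) stub. Green (150,295) and yellow (219,300) are look-alikes. The full one is (181,268), confirmed by the enlarged crop. The till covers most of the well, whose opening is at the chest's left end.

```bash
python3 - <<'E'
from h import *
np.set_printoptions(precision=4,suppress=True)
m=vision.camera_model("top");W=np.array(m["world_from_camera"])
F=lambda p,z:ray((110+p[0]/2.1,100+p[1]/2.1),m,W,z)
C=[F(p,.082) for p in [(215,187),(465,120),(499,245),(249,320)]]
print(np.array(C)); print("sides",[np.linalg.norm(C[i]-C[(i+1)%4]) for i in range(4)])
c=np.mean(C,0); 
v=(C[0]-C[1]+C[3]-C[2])[:2]; v/=np.linalg.norm(v); u=np.array([v[1],-v[0]]); yaw=np.arctan2(u[1],u[0])
print("centre",c,"yaw",yaw)
for n,p in dict(tl=(259,188),bl=(284,303),tr=(371,157),br=(400,267)).items():
    q=F(p,.08)[:2]-c[:2]; print(n,q@u,q@v)
print("box",F((147,211),.045),"tub",F((636,225),.045),"syr",F((150,336),.0085), "noz",F((144,307),.0085),"thumb",F((155,395),.0085))
print("tcp yaw", pose()[:3,:3])
E
```

```text
[[ 0.5862  0.1977  0.082 ]
 [ 0.6683 -0.0861  0.082 ]
 [ 0.5261 -0.1265  0.082 ]
 [ 0.4358  0.1544  0.082 ]]
sides [np.float64(0.29544090306278287), np.float64(0.14781214905791182), np.float64(0.2951027394195976), np.float64(0.15652310732694127)]
centre [0.5541 0.0349 0.082 ] yaw 0.29641417969517947
tl 0.06360940121690556 0.09845378572620656
bl -0.07050766689887479 0.10582808830837229
tr 0.06274437504197865 -0.034290383565892875
br -0.06717121886673151 -0.03171676962116145
box [0.5604 0.2833 0.045 ] tub [ 0.5548 -0.2887  0.045 ] syr [0.4133 0.2827 0.0085] noz [0.4478 0.2912 0.0085] thumb [0.3434 0.2742 0.0085]
tcp yaw [[-0.9718  0.2356  0.    ]
 [ 0.2356  0.9718  0.    ]
 [-0.      0.     -1.    ]]
```

```bash
cat >> h.py <<'E'
C=np.array([.5541,.0349]); Y=.296
def chest(x,y):  # chest frame -> world
    return C+np.array([np.cos(Y)*x-np.sin(Y)*y, np.sin(Y)*x+np.cos(Y)*y])
def go(xy,z,yaw):
    "shift (cm) and twist for tool-y at world yaw"
    T=pose(); d=T[:3,:3].T@(np.array([*xy,z])-T[:3,3])*100
    cur=np.arctan2(T[1,1],T[0,1]); tw=(cur-yaw+np.pi/2)%np.pi-np.pi/2
    print("shift",np.round(d,2),"twist",round(tw,3),"| t",bot.get_obs()["clock"],"tcp",np.round(T[:3,3],4),"yaw",round(cur,3))
E
```

Emit:
send_rows(motion="1 -5 -3 0 0.15; 1 -10 -6 0 0.3; 1 -15 -9 0 0.45; 1 -19 -11.5 0 0.6; 1 -22 -13 0 0.74")

```text
clock: 1.2
eef_pos: [0.2977, 0.31, 0.2316]
tool_rot: [0.472, 0.882, 0.0, 0.0]
ft_force: [1.0, 0.5, 0.2]
grip_width: 0.012
grasp_force: 0.0
```

```bash
python3 -c "
from h import *
go(chest(0,.03),.23,Y)"
```

```text
shift [-34.24   6.94   0.16] twist 0.292 | t 1.2 tcp [0.2977 0.31   0.2316] yaw 0.588
```

Emit:
send_rows(motion="1 -5 1 0 0; 1 -10 2 0 0; 1 -15 3 0 0; 1 -20 4 0 0; 1 -23.5 4.8 0 0")

```text
clock: 1.7
eef_pos: [0.4696, 0.1412, 0.2315]
tool_rot: [0.47, 0.882, 0.0, 0.0]
ft_force: [0.1, 1.0, -0.2]
grip_width: -0.0001
grasp_force: 0.0
```

Emit:
send_rows(motion="1 -5 1 0 0.15; 1 -9 1.8 0 0.29; 1 -10.7 2.1 0 0.29; 1 -10.7 2.1 0 0.29; 1 -10.7 2.1 0 0.29")

```text
clock: 2.2
eef_pos: [0.5445, 0.0668, 0.231]
tool_rot: [0.592, 0.806, -0.0, -0.001]
ft_force: [-0.6, 0.6, -0.0]
grip_width: 0.0004
grasp_force: 0.0
```

```bash
python3 - <<'E'
from h import *
im,m,W=cam("wrist"); save(im,"w1.png"); print(m)
go(chest(0,.03),.23,Y)
for x,y in ((-80,-150),(80,-150),(80,150),(-80,150)): print(x,y,proj(np.array([*chest(x/1e3,y/1e3),.082]),m,W))
E
```

```text
{'fov_y': 63.526410700176044, 'cx': 282.86150603372835, 'cy': 212.34314365420215, 'hand_eye': array([[ 1.00575564e-03, -9.50317721e-01, -3.11279965e-01,
         7.97066986e-02],
       [ 9.99998090e-01,  1.47743255e-03, -1.27948040e-03,
        -6.31581750e-04],
       [ 1.67580805e-03, -3.11278084e-01,  9.50317392e-01,
        -1.42515930e-01],
       [ 0.00000000e+00,  0.00000000e+00,  0.00000000e+00,
         1.00000000e+00]])}
shift [-0.39 -0.    0.12] twist 0.009 | t 2.25 tcp [0.5442 0.0673 0.2312] yaw 0.305
-80 -150 [206.73087711 362.31404342]
80 -150 [357.97369905 363.73911505]
80 150 [387.74231063  52.74761599]
-80 150 [183.48402054  50.81681166]
```

View pics/w1.png

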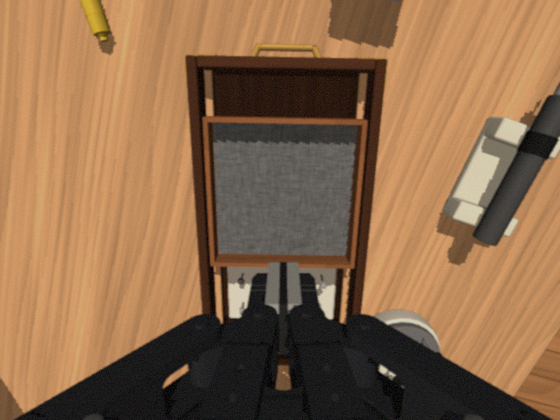

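Wrist view: chest's +y end corners at (188,57) and (386,62), till rim from row 119 to 262, with its inside end wall under the fingers near (283,258).

```bash
python3 - <<'E'
from h import *
m=vision.camera_model("wrist");W=pose()@np.array(m["hand_eye"])
def cf(p,z):
    q=ray(p,m,W,z)[:2]-C; return np.round([np.cos(Y)*q[0]+np.sin(Y)*q[1],-np.sin(Y)*q[0]+np.cos(Y)*q[1]],4)
for n,p,z in (("TL",(188,57),.082),("TR",(386,62),.082),("L",(204,250),.082),("R",(370,250),.082),("tillTL",(203,117),.08),("tillTR",(367,119),.08),("tillBL",(210,269),.08),("tillBR",(356,269),.08)): print(n,cf(p,z))
go(chest(0,.03),.10,Y)
E
```

```text
TL [-0.077   0.1461]
TR [0.0792 0.144 ]
L [-0.0747 -0.0199]
R [ 0.0811 -0.0181]
tillTL [-0.0685  0.1006]
tillTR [0.0685 0.1003]
tillBL [-0.0707 -0.0407]
tillBR [ 0.07   -0.0391]
shift [-4.000e-01  1.000e-02  1.312e+01] twist 0.009 | t 2.25 tcp [0.5442 0.0673 0.2312] yaw 0.305
```

```bash
cat >> h.py <<'E'
C=chest(.002,-.005)
E
python3 -c "
from h import *; print(C); go(chest(0,0.0),.066,Y)"
```

```text
[0.5574715  0.03070084]
shift [-3.9   0.18 16.52] twist 0.009 | t 2.25 tcp [0.5442 0.0673 0.2312] yaw 0.305
```

Emit:
send_rows(motion="1 -2 0.2 4.5 0; 1 -3.9 0.2 9 0; 1 -3.9 0.2 13 0; 1 -3.9 0.2 16.4 0; 1 -3.9 0.2 16.4 0")

```text
clock: 2.75
eef_pos: [0.5539, 0.0311, 0.0631]
tool_rot: [0.591, 0.807, -0.003, -0.004]
ft_force: [-0.8, -0.6, 0.3]
grip_width: 0.0002
grasp_force: 0.0
```

Emit:
send_rows(motion="1 -2 0 0 0; 1 -4 0 0 0; 1 -6 0 0 0; 1 -8 0 0 0; 1 -10 0 0 0")

```text
clock: 3.25
eef_pos: [0.5876, -0.0638, 0.0692]
tool_rot: [0.591, 0.807, 0.0, -0.001]
ft_force: [-2.6, 2.6, -0.6]
grip_width: -0.0
grasp_force: 1.6
```

```bash
python3 -c "
from h import *; go(chest(0,-.126),.066,Y); print(bot.get_obs()['ft_force'])"
```

```text
shift [-2.68 -0.16  0.31] twist 0.01 | t 3.25 tcp [ 0.5876 -0.0638  0.0692] yaw 0.306
[-2.61944543  2.62406178 -0.62311283]
```

Now finish the push to the 0 end, then back off and rise.

Emit:
send_rows(motion="1 -1 0 0.2 0; 1 -1.8 0 0.2 0; 1 -2.3 0 0.2 0; 1 -2.6 0 0.2 0; 1 -2.6 0 0.2 0")

```text
clock: 3.75
eef_pos: [0.5962, -0.0872, 0.0665]
tool_rot: [0.591, 0.806, 0.002, -0.002]
ft_force: [-3.7, 9.3, 7.0]
grip_width: 0.0001
grasp_force: 4.7
```

```bash
python3 -c "
from h import *; go(chest(0,-.126),.066,Y); print(bot.get_obs()['ft_force'])
im,m,W=cam('top'); save(im,'top1.png')
print(proj(np.array([*chest(0,-.003),.08]),m,W))
cv2.imwrite('pics/top1b.png',cv2.resize(im[140:270,200:360,::-1],None,fx=4.5,fy=4.5,interpolation=cv2.INTER_CUBIC))"
```

```text
shift [-0.2  -0.27  0.05] twist 0.01 | t 3.75 tcp [ 0.5962 -0.0872  0.0665] yaw 0.306
[-3.69365977  9.27293449  7.0055576 ]
[282.99316473 202.02154791]
```

View pics/top1b.png

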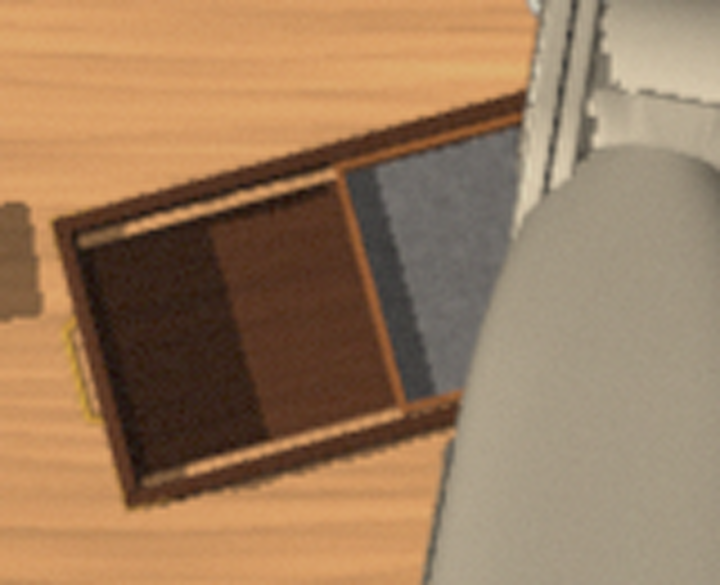

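Emit:
send_rows(motion="1 1 0 -3 0; 1 1 0 -8 0; -1 -3 -2 -12 0; -1 -7 -4 -12.5 0; -1 -11 -6 -12.5 0")

```text
clock: 4.3
eef_pos: [0.574, -0.2147, 0.1945]
tool_rot: [0.591, 0.807, 0.001, 0.004]
ft_force: [1.4, -0.3, -0.3]
grip_width: 0.0435
grasp_force: 0.0
```

Emit:
send_rows(motion="-1 -4 -2 0 0; -1 -7 -4 0 0; -1 -7 -4 0 0; -1 -7 -4 0 0; -1 -7 -4 0 0")

```text
clock: 4.8
eef_pos: [0.5549, -0.2913, 0.1905]
tool_rot: [0.592, 0.806, 0.0, 0.0]
ft_force: [0.7, 0.9, -0.8]
grip_width: 0.0854
grasp_force: 0.0
```

```bash
python3 - <<'E'
from h import *
go((.555,-.289),.20,Y)
im,m,W=cam("wrist"); save(im,"w2.png")
for b in boxes_of("wrist","tub")[:3]:
    r=b["rect"]; print(np.round(r),b["conf"],ray(r[:2],m,W,.0225),ray(r[:2],m,W,.045))
print("top est proj",proj(np.array([.555,-.289,.045]),m,W))
E
```

```text
shift [ 0.21  0.07 -0.95] twist 0.008 | t 4.8 tcp [ 0.5549 -0.2913  0.1905] yaw 0.304
[283. 195.  68.  70.] 0.68 [ 0.55554034 -0.29584899  0.0225    ] [ 0.55372139 -0.29001776  0.045     ]
[412. 259.  74.  96.] 0.23 [ 0.69918211 -0.32089072  0.0225    ] [ 0.68695411 -0.31324483  0.045     ]
top est proj [284.837211  194.1551073]
```

View pics/w2.png

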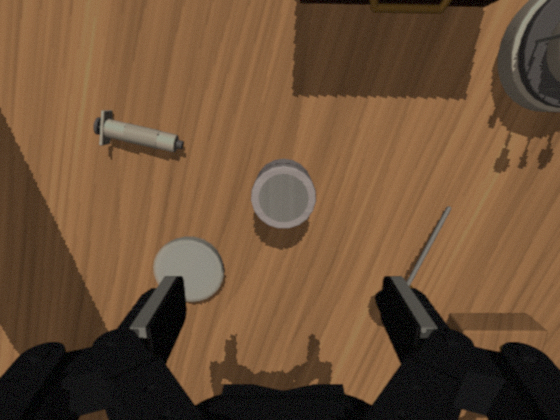

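Tub at (283,197), dish (188,268), graver to the right at (430,250); tub agrees with the top estimate within 2 mm. Descend and grip.

Emit:
send_rows(motion="-1 0.1 0 5 0; -1 0.1 0 10 0; -1 0.1 0 14 0; -1 0.1 0 17 0; -1 0.1 0 18.2 0")

```text
clock: 5.4
eef_pos: [0.5523, -0.2885, 0.0046]
tool_rot: [0.591, 0.806, -0.001, -0.003]
ft_force: [-0.5, 0.4, -0.2]
grip_width: 0.0851
grasp_force: 0.0
```

Emit:
send_rows(motion="1 0 0 0 0; 1 0 0 0 0; 1 0 0 0 0; 1 0 0 0 0; 1 0 0 0 0")

```text
clock: 5.9
eef_pos: [0.5558, -0.2918, 0.0104]
tool_rot: [0.592, 0.806, 0.0, 0.002]
ft_force: [0.3, 0.4, 4.1]
grip_width: 0.0568
grasp_force: 64.3
```

Emit:
send_rows(motion="1 0 0 -1 0; 1 0 0 -3 0; 1 0 0 -7 0; 1 0 0 -11 0; 1 0 0 -14 0")

```text
clock: 6.4
eef_pos: [0.5546, -0.2915, 0.1515]
tool_rot: [0.592, 0.806, 0.0, 0.001]
ft_force: [1.5, -1.5, -1.2]
grip_width: 0.0566
grasp_force: 64.1
```

```bash
python3 - <<'E'
from h import *
go(chest(0,.038),.15,Y)
m=vision.camera_model("top");W=np.array(m["world_from_camera"])
for p in ((57,222),(130,503)):
    q=ray((200+p[0]/4.5,140+p[1]/4.5),m,W,.082)[:2]-C; print(np.cos(Y)*q[0]+np.sin(Y)*q[1],-np.sin(Y)*q[0]+np.cos(Y)*q[1])
E
```

```text
shift [34.46  9.91  0.1 ] twist 0.007 | t 6.4 tcp [ 0.5546 -0.2915  0.1515] yaw 0.303
0.07534891109930822 0.15090527313684518
-0.07913114987577083 0.152717830586099
```

Emit:
send_rows(motion="1 4 1 0 0; 1 8.5 2.5 0 0; 1 13 4 0 0; 1 17.5 5.2 0 0; 1 22 6.4 0 0")

```text
clock: 6.9
eef_pos: [0.5491, -0.0604, 0.1488]
tool_rot: [0.593, 0.806, -0.0, -0.0]
ft_force: [1.4, -0.1, -0.9]
grip_width: 0.0566
grasp_force: 64.1
```

Emit:
send_rows(motion="1 4.5 1.3 0 0; 1 9 2.5 0 0; 1 11.5 3.3 0 0; 1 12.4 3.5 0 0; 1 12.4 3.5 0 0")

```text
clock: 7.4
eef_pos: [0.5457, 0.0678, 0.1486]
tool_rot: [0.591, 0.806, -0.0, 0.0]
ft_force: [-0.9, -0.6, -1.6]
grip_width: 0.0567
grasp_force: 64.1
```

```bash
python3 - <<'E'
from h import *
go(chest(0,.038),.019,Y)
im,m,W=cam("wrist"); save(im,"w3.png")
for x,y,z in ((-65,141,.055),(65,141,.055),(-65,10,.055),(65,10,.055),(-69,-3,.08),(69,-3,.08)): print(x,y,proj(np.array([*chest(x/1e3,y/1e3),z]),m,W))
E
```

```text
shift [-0.08  0.04 12.96] twist 0.009 | t 7.4 tcp [0.5457 0.0678 0.1486] yaw 0.305
-65 141 [185.20683772  63.27023906]
65 141 [388.08483282  65.51569962]
-65 10 [198.86358737 250.45386318]
65 10 [369.668327   252.22052001]
-69 -3 [185.96079818 282.20807914]
69 -3 [382.26217792 284.2141916 ]
```

View pics/w3.png

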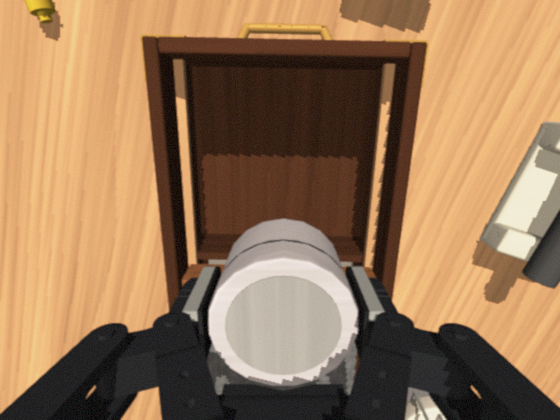

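```bash
python3 - <<'E'
from h import *
m=vision.camera_model("wrist");W=pose()@np.array(m["hand_eye"])
def cf(p,z):
    q=ray(p,m,W,z)[:2]-C; return np.round([np.cos(Y)*q[0]+np.sin(Y)*q[1],-np.sin(Y)*q[0]+np.cos(Y)*q[1]],4)
for n,p,z in (("till?",(205,264),.08),("till?",(365,264),.08),("part.top",(215,248),.048),("part.bot",(215,236),.008),("part.topfar",(215,260),.048),("TL",(145,39),.082),("TR",(426,43),.082)): print(n,cf(p,z))
E
python3 -c "
import cv2;im=cv2.imread('pics/w3.png');cv2.imwrite('pics/w3b.png',cv2.resize(im[210:300,160:400],None,fx=3.3,fy=3.3))"
```

```text
till? [-0.055   0.0102]
till? [0.0553 0.0113]
part.top [-0.0543  0.0079]
part.bot [-0.0624  0.0016]
part.topfar [-0.0549 -0.0025]
TL [-0.0791  0.1495]
TR [0.0772 0.1488]
```

View pics/w3b.png

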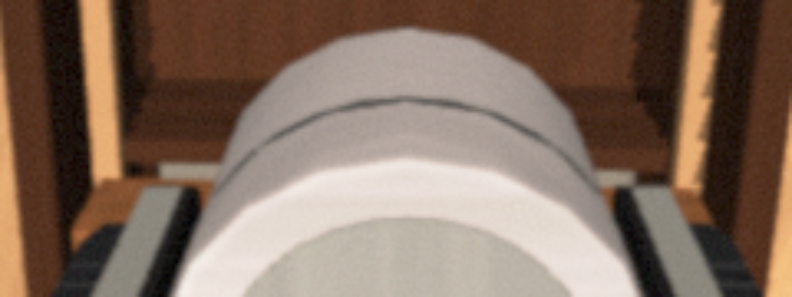

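Chest and till positions confirmed (till at ~0, tub centred). Lower the tub and release.

Emit:
send_rows(motion="1 0 -0.1 4 0; 1 0 -0.1 8 0; 1 0 -0.1 11 0; 1 0 -0.1 12.4 0; 1 0 -0.1 12.9 0")

```text
clock: 7.95
eef_pos: [0.5426, 0.0639, 0.0184]
tool_rot: [0.594, 0.805, -0.002, -0.002]
ft_force: [-14.7, -2.0, 28.5]
grip_width: 0.0561
grasp_force: 66.6
```

Emit:
send_rows(motion="1 0 0 0 0; -0.6 0 0 0 0; -0.6 0 0 0 0; -0.6 0 0 0 0; -0.6 0 0 -1 0")

```text
clock: 8.45
eef_pos: [0.5443, 0.0662, 0.0288]
tool_rot: [0.592, 0.806, -0.001, -0.001]
ft_force: [-1.3, 0.3, 0.3]
grip_width: 0.0681
grasp_force: 0.0
```

Emit:
send_rows(motion="-0.6 0 0 -4 0; -0.6 0 0 -8 0; -0.6 0 0 -12 0; -0.6 0 0 -15 0; -0.6 0 0 -15 0")

```text
clock: 8.95
eef_pos: [0.5486, 0.067, 0.1858]
tool_rot: [0.592, 0.806, 0.004, 0.004]
ft_force: [1.1, 0.9, 0.5]
grip_width: 0.0684
grasp_force: 0.0
```

```bash
python3 - <<'E'
from h import *
im,m,W=cam("wrist"); save(im,"w4.png")
for b in boxes_of("wrist","tub")[:2]:
    p=ray(b["rect"][:2],m,W,.053)[:2]-C; print(np.round(b["rect"]),b["conf"],"chest",np.cos(Y)*p[0]+np.sin(Y)*p[1],-np.sin(Y)*p[0]+np.cos(Y)*p[1])
go((.5604,.2833),.19,.11)
E
```

```text
[276. 199.  70.  69.] 0.58 chest -0.002852816020596902 0.03854774433344728
shift [20.24  7.87 -0.91] twist 0.193 | t 9.05 tcp [0.5458 0.0666 0.1808] yaw 0.303
```

Emit:
send_rows(motion="-1 4.5 1.7 0 0.1; -1 9 3.5 0 0.19; -1 13.5 5.2 0 0.19; -1 18 7 0 0.19; -1 20.2 7.9 -0.9 0.19")

```text
clock: 9.55
eef_pos: [0.5581, 0.286, 0.1847]
tool_rot: [0.665, 0.747, -0.003, -0.002]
ft_force: [0.1, -0.3, -0.1]
grip_width: 0.0853
grasp_force: 0.0
```

Emit:
send_rows(motion="-1 0 0 0 0; -1 0 0 0 0")

```text
clock: 9.75
eef_pos: [0.5593, 0.2828, 0.1865]
tool_rot: [0.666, 0.746, -0.002, -0.0]
ft_force: [-0.1, -1.1, -0.5]
grip_width: 0.0852
grasp_force: 0.0
```

```bash
python3 - <<'E'
from h import *
go((.5604,.2833),.19,.11)
im,m,W=cam("wrist"); save(im,"w5.png")
for b in boxes_of("wrist","bur_box")[:2]:
    r=b["rect"]; print(np.round(r),b["conf"],ray(r[:2],m,W,.045))
print(ray((283,210),m,W,.045))
E
```

```text
shift [ 0.04  0.11 -0.35] twist 0.004 | t 9.75 tcp [0.5593 0.2828 0.1865] yaw 0.114
[286. 191.  77.  76.] 0.72 [0.5601674  0.28827031 0.045     ]
[0.5593768  0.27109554 0.045     ]
```

View pics/w5.png

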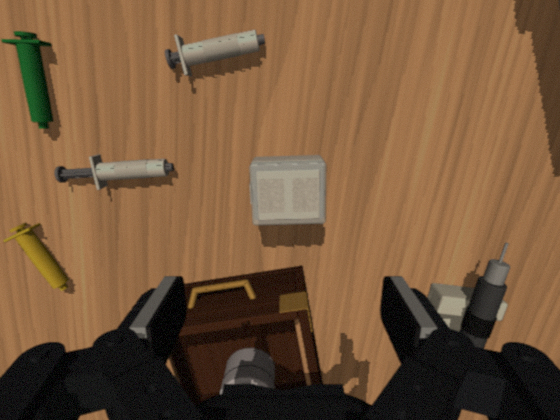

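```bash
python3 - <<'E'
from h import *
m=vision.camera_model("wrist");W=pose()@np.array(m["hand_eye"])
q=[ray(p,m,W,.045) for p in ((254,224),(325,221),(324,165),(253,167))]; print(np.round(q,4), np.mean(q,0))
n,f,t=[ray(p,m,W,.0085) for p in ((174,168),(97,172),(60,174))]
print("syr n f t",n,f,t,"L",np.linalg.norm(n-f),np.linalg.norm(n-t),"centre",f+(n-f)*33/71,"yaw",np.arctan2(*(n-t)[1::-1]))
go(np.mean(q,0)[:2],.01,.15)
E
```

```text
[[0.5355 0.2536 0.045 ]
 [0.598  0.2636 0.045 ]
 [0.5896 0.3131 0.045 ]
 [0.5302 0.3046 0.045 ]] [0.56334499 0.28373927 0.045     ]
syr n f t [0.45261421 0.2879255  0.0085    ] [0.37905635 0.27562084 0.0085    ] [0.34345718 0.26958956 0.0085    ] L 0.07457991274941339 0.11068633498065934 centre [0.41324521 0.28133991 0.0085    ] yaw 0.16642395678481178
shift [ 0.22  0.44 17.7 ] twist -0.038 | t 9.85 tcp [0.5596 0.2814 0.187 ] yaw 0.112
```

Box top corners (254,224)–(324,165), side toward camera above; full syringe nozzle (174,168), flange (97,172), thumb (60,174) — matches the drawn-out one. Grip the box.

Emit:
send_rows(motion="-1 0.3 0.4 4 -0.04; -1 0.3 0.4 9 -0.04; -1 0.3 0.4 13.5 -0.04; -1 0.3 0.4 16.5 -0.04; -1 0.3 0.4 17.6 -0.04")

```text
clock: 10.35
eef_pos: [0.5609, 0.2828, 0.0079]
tool_rot: [0.652, 0.758, -0.004, -0.002]
ft_force: [-1.0, 0.2, 0.2]
grip_width: 0.0852
grasp_force: 0.0
```

Emit:
send_rows(motion="-1 0 0 0 0; 1 0 0 0 0; 1 0 0 0 0; 1 0 0 0 0; 1 0 0 0 0")

```text
clock: 10.85
eef_pos: [0.5659, 0.287, 0.0151]
tool_rot: [0.651, 0.759, 0.002, 0.001]
ft_force: [-0.2, -0.4, 6.8]
grip_width: 0.0647
grasp_force: 69.3
```

Emit:
send_rows(motion="1 0 0 -1 0; 1 0 0 -4 0; 1 0 0 -8 0; 1 0 0 -12 0; 1 0 0 -14.5 0")

```text
clock: 11.35
eef_pos: [0.5648, 0.2869, 0.1615]
tool_rot: [0.651, 0.759, 0.002, 0.001]
ft_force: [0.7, 0.2, -1.8]
grip_width: 0.065
grasp_force: 68.6
```

```bash
python3 - <<'E'
from h import *
go(chest(-.001,.107),.15,Y)
E
```

```text
shift [-14.63  -6.26   1.1 ] twist -0.143 | t 11.35 tcp [0.5648 0.2869 0.1615] yaw 0.153
```

Emit:
send_rows(motion="1 -4 -1.7 0 -0.05; 1 -8 -3.4 0 -0.1; 1 -12 -5.1 0 -0.14; 1 -14.6 -6.3 0 -0.14; 1 -14.6 -6.3 0 -0.14")

```text
clock: 11.85
eef_pos: [0.5222, 0.1289, 0.1579]
tool_rot: [0.598, 0.801, -0.001, -0.0]
ft_force: [-0.0, 0.3, -1.8]
grip_width: 0.065
grasp_force: 68.5
```

Emit:
send_rows(motion="1 0 0 0 0; 1 0 0 0 0")

```text
clock: 12.05
eef_pos: [0.5243, 0.1332, 0.1577]
tool_rot: [0.596, 0.803, 0.001, 0.0]
ft_force: [-0.8, 0.3, -2.0]
grip_width: 0.0649
grasp_force: 68.5
```

```bash
python3 - <<'E'
from h import *
go(chest(-.001,.107),.022,Y)
im,m,W=cam("wrist"); save(im,"w6.png")
E
```

```text
shift [-0.07  0.07 13.57] twist -0.002 | t 12.05 tcp [0.5243 0.1332 0.1577] yaw 0.294
```

View pics/w6.png

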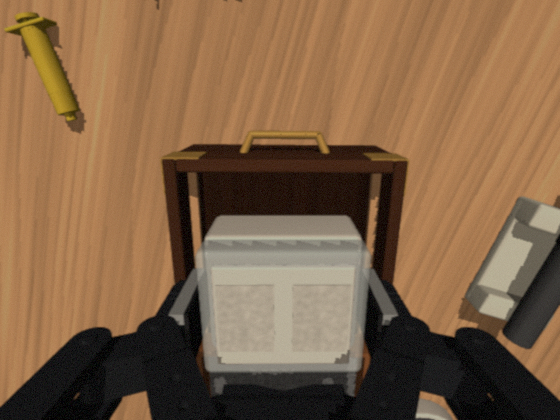

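Box held square, upper-edge (box bottom, +y side) at (215..352, 217), aligned with the chest.

```bash
python3 - <<'E'
from h import *
m=vision.camera_model("wrist");W=pose()@np.array(m["hand_eye"])
for p,z in (((213,217),.143),((354,217),.143),((206,262),.188),((361,262),.188)):
    q=ray(p,m,W,z)[:2]-C; print(np.cos(Y)*q[0]+np.sin(Y)*q[1],-np.sin(Y)*q[0]+np.cos(Y)*q[1])
go(chest(-.001,.107),.022,Y)
E
```

```text
-0.03675194038453265 0.13376500686913925
0.03226367631173015 0.1337370499523588
-0.030582652155943683 0.13180389433312414
0.02601922377565896 0.1317893082121921
shift [-0.09  0.07 13.55] twist -0.002 | t 12.1 tcp [0.5243 0.1334 0.1575] yaw 0.294
```

Emit:
send_rows(motion="1 0 0 4 0; 1 0 0 8 0; 1 0 0 11 0; 1 0 0 12.7 0; 1 0 0 13.4 0")

```text
clock: 12.6
eef_pos: [0.5217, 0.1331, 0.0231]
tool_rot: [0.596, 0.803, -0.002, -0.002]
ft_force: [-20.3, -5.0, 47.9]
grip_width: 0.0647
grasp_force: 74.7
```

Emit:
send_rows(motion="1 0 0 0.1 0; -0.8 0 0 0.1 0; -0.8 0 0 0.1 0; -0.8 0 0 0 0; -0.8 0 0 -1 0")

```text
clock: 13.1
eef_pos: [0.5231, 0.1324, 0.0327]
tool_rot: [0.596, 0.803, -0.001, -0.001]
ft_force: [0.4, -0.2, -0.0]
grip_width: 0.0768
grasp_force: 0.0
```

Emit:
send_rows(motion="-0.8 0 0 -4 0; -0.8 0 0 -8 0; -0.8 0 0 -12 0; -0.8 -2 0 -15 0; 1 -5 0 -15 0")

```text
clock: 13.6
eef_pos: [0.5417, 0.0858, 0.19]
tool_rot: [0.595, 0.804, 0.004, 0.004]
ft_force: [1.3, -0.0, -0.1]
grip_width: 0.064
grasp_force: 0.0
```

Emit:
send_rows(motion="1 -4.5 0 0 0; 1 -6.5 0 0 0; 1 -6.5 0 0 0; 1 -6.5 0 0 0; 1 -6.5 0 0 0")

```text
clock: 14.1
eef_pos: [0.5569, 0.0231, 0.1836]
tool_rot: [0.596, 0.803, 0.0, -0.0]
ft_force: [0.1, 1.0, 0.2]
grip_width: 0.0
grasp_force: 0.0
```

```bash
python3 - <<'E'
from h import *
im,m,W=cam("wrist"); save(im,"w7.png")
go(chest(0,-.04),.064,Y)
for n in ("tub","bur_box"):
  for b in boxes_of("wrist",n)[:2]:
    p=ray(b["rect"][:2],m,W,.053)[:2]-C; print(n,np.round(b["rect"]),b["conf"],"chest",np.cos(Y)*p[0]+np.sin(Y)*p[1],-np.sin(Y)*p[0]+np.cos(Y)*p[1])
E
```

```text
shift [-3.31  0.28 11.95] twist -0.002 | t 14.15 tcp [0.5569 0.0233 0.1835] yaw 0.294
tub [284. 150.  71.  69.] 0.67 chest -0.002744620975501858 0.03554173488453053
bur_box [282.  52.  91.  89.] 0.98 chest -0.004139338261865938 0.10685344403958512
```

View pics/w7.png

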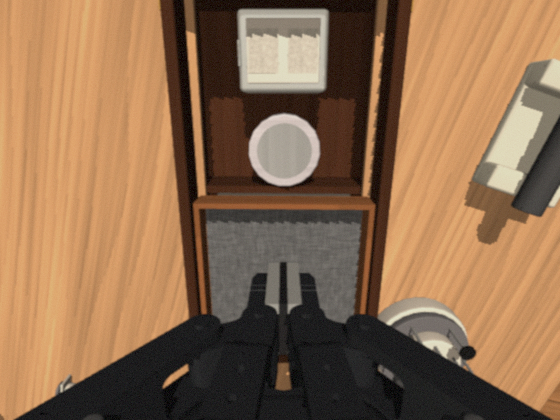

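Both sit flat in the well, tub at (284,150) and box at (282,52). Slide the till home.

Emit:
send_rows(motion="1 -3.3 0.3 4 0; 1 -3.3 0.3 8 0; 1 -3.3 0.3 10.5 0; 1 -3.3 0.3 11.7 0; 1 -3.3 0.3 11.7 0")

```text
clock: 14.75
eef_pos: [0.5681, -0.0078, 0.0646]
tool_rot: [0.596, 0.803, -0.001, -0.002]
ft_force: [-1.0, -0.4, 0.4]
grip_width: -0.0001
grasp_force: 0.0
```

Emit:
send_rows(motion="1 2 0 0 0; 1 4 0 0 0; 1 6 0 0 0; 1 8 0 0 0; 1 10 0 0 0")

```text
clock: 15.25
eef_pos: [0.5424, 0.0876, 0.0685]
tool_rot: [0.596, 0.803, 0.001, 0.002]
ft_force: [2.2, -2.9, -1.6]
grip_width: 0.0002
grasp_force: 1.6
```

Emit:
send_rows(motion="1 1.5 0 0 0; 1 3 0 0 0; 1 4.5 0 0 0; 1 5.5 0 0 0; 1 5.5 0 0 0")

```text
clock: 15.75
eef_pos: [0.524, 0.1417, 0.0664]
tool_rot: [0.595, 0.803, 0.0, -0.001]
ft_force: [-0.5, 0.8, -0.7]
grip_width: -0.0001
grasp_force: 0.0
```

```bash
python3 -c "
from h import *; go(chest(0,.126),.066,Y); print(bot.get_obs()['ft_force'])"
```

```text
shift [ 1.01 -0.04  0.04] twist -0.001 | t 15.75 tcp [0.524  0.1417 0.0664] yaw 0.295
[-0.50287572  0.75309603 -0.65934117]
```

Push on gently until the stop pushes back.

Emit:
send_rows(motion="1 0.5 0 0 0; 1 0.8 0 0 0; 1 1.1 0 0 0; 1 1.3 0 0 0; 1 1.3 0 0 0")

```text
clock: 16.25
eef_pos: [0.5205, 0.1523, 0.066]
tool_rot: [0.596, 0.803, -0.0, -0.0]
ft_force: [0.3, -1.6, 0.6]
grip_width: 0.0003
grasp_force: 0.8
```

```bash
python3 -c "
from h import *; go(chest(0,.126),.066,Y); print(bot.get_obs()['ft_force'])"
```

```text
shift [-0.11 -0.01  0.  ] twist -0.003 | t 16.25 tcp [0.5205 0.1523 0.066 ] yaw 0.293
[ 0.30500686 -1.63124244  0.64959392]
```

Emit:
send_rows(motion="1 0.3 0 0 0; 1 0.5 0 0 0; 1 0.7 0 0 0; 1 0.8 0 0 0; 1 0.8 0 0 0")

```text
clock: 16.75
eef_pos: [0.5202, 0.1535, 0.0662]
tool_rot: [0.598, 0.801, -0.005, 0.005]
ft_force: [4.6, -19.5, 0.3]
grip_width: 0.0002
grasp_force: 9.9
```

```bash
python3 -c "
from h import *; go(chest(0,.126),.066,Y); print(bot.get_obs()['ft_force'])"
```

```text
shift [-0.23 -0.02  0.02] twist -0.008 | t 16.75 tcp [0.5202 0.1535 0.0662] yaw 0.288
[  4.58001887 -19.54338302   0.31845586]
```

At the stop (19.5 N). Back off, rise, and head for the full syringe.

Emit:
send_rows(motion="1 -1.5 0 0 0; 1 -2 0 -3 0; 1 -2 0 -7 0; 0.2 -2 0 -11 0; 0.2 -2 0 -12 0")

```text
clock: 17.25
eef_pos: [0.5272, 0.1423, 0.1913]
tool_rot: [0.596, 0.803, 0.004, 0.002]
ft_force: [0.4, 0.4, 0.2]
grip_width: 0.0287
grasp_force: 0.0
```

```bash
python3 -c "
from h import *; go((.4132,.2813),.17,1.736)
im,m,W=cam('wrist')
for y in (.141,.137,.003,.007): print(y,proj(np.array([*chest(0,y),.08]),m,W))
# rim scan down the centre line
c=int(proj(np.array([*chest(0.045,.1),.08]),m,W)[0]); print(c,[(r,*im[r,c]) for r in range(30,130,4)])"
```

```text
shift [16.6  -6.91  2.1 ] twist -1.443 | t 17.25 tcp [0.5272 0.1423 0.1913] yaw 0.293
0.141 [278.07074764 176.49732846]
0.137 [278.10267515 181.64106142]
0.003 [279.02039017 329.49100965]
0.007 [278.9966748 325.6703064]
334 [(30, np.uint8(189), np.uint8(139), np.uint8(91)), (34, np.uint8(191), np.uint8(140), np.uint8(91)), (38, np.uint8(195), np.uint8(143), np.uint8(96)), (42, np.uint8(187), np.uint8(134), np.uint8(86)), (46, np.uint8(185), np.uint8(134), np.uint8(89)), (50, np.uint8(181), np.uint8(130), np.uint8(86)), (54, np.uint8(183), np.uint8(134), np.uint8(90)), (58, np.uint8(183), np.uint8(131), np.uint8(88)), (62, np.uint8(188), np.uint8(135), np.uint8(90)), (66, np.uint8(180), np.uint8(130), np.uint8(85)), (70, np.uint8(173), np.uint8(123), np.uint8(82)), (74, np.uint8(175), np.uint8(129), np.uint8(85)), (78, np.uint8(180), np.uint8(131), np.uint8(86)), (82, np.uint8(175), np.uint8(125), np.uint8(81)), (86, np.uint8(182), np.uint8(132), np.uint8(85)), (90, np.uint8(188), np.uint8(135), np.uint8(89)), (94, np.uint8(193), np.uint8(142), np.uint8(94)), (98, np.uint8(190), np.uint8(137), np.uint8(92)), (102, np.uint8(190), np.uint8(138), np.uint8(91)), (106, np.uint8(189), np.uint8(137), np.uint8(89)), (110, np.uint8(191), np.uint8(141), np.uint8(92)), (114, np.uint8(197), np.uint8(144), np.uint8(99)), (118, np.uint8(192), np.uint8(140), np.uint8(94)), (122, np.uint8(194), np.uint8(141), np.uint8(95)), (126, np.uint8(187), np.uint8(137), np.uint8(89))]
```

Emit:
send_rows(motion="0 4 -1.7 0.5 -0.15; 0 8 -3.4 1 -0.3; 0 12 -5.1 1.5 -0.44; 0 16 -6.7 2 -0.58; 0 16.6 -6.9 2.1 -0.72")

```text
clock: 17.8
eef_pos: [0.4062, 0.2824, 0.163]
tool_rot: [0.27, 0.963, -0.001, -0.002]
ft_force: [0.6, 0.5, 0.8]
grip_width: 0.0429
grasp_force: 0.0
```

Emit:
send_rows(motion="0 0 0 0 -0.15; 0 0 0 0 -0.3; 0 0 0 0 -0.44; 0 0 0 0 -0.58; 0 0 0 0 -0.72")

```text
clock: 18.3
eef_pos: [0.4093, 0.2799, 0.1635]
tool_rot: [-0.084, 0.996, -0.0, -0.002]
ft_force: [0.1, -0.4, 0.7]
grip_width: 0.0424
grasp_force: 0.0
```

Emit:
send_rows(motion="0 0 0 0 0; 0 0 0 0 0")

```text
clock: 18.5
eef_pos: [0.4098, 0.2798, 0.1642]
tool_rot: [-0.08, 0.997, -0.0, -0.001]
ft_force: [-0.0, 0.8, 0.1]
grip_width: 0.0424
grasp_force: 0.0
```

```bash
python3 - <<'E'
from h import *
go((.4132,.2813),.006,1.736)
im,m,W=cam("wrist"); save(im,"w8.png")
for b in boxes_of("wrist","syringe_2")[:4]:
    r=b["rect"]; print(np.round(r),round(b["conf"],2),ray(r[:2],m,W,.0085))
for n,d in (("noz",.038),("orig",0),("flange",-.033),("thumb",-.075)): print(n,proj(np.array([.4132+d*np.cos(.165),.2813+d*np.sin(.165),.0085]),m,W))
# bright-white barrel by threshold
g=(im.min(2)>140).astype(np.uint8); k,l,s,c=cv2.connectedComponentsWithStats(g)
for i in range(1,k):
    if s[i,4]>150: 
        pts=np.argwhere(l==i)[:,::-1].astype(np.float32); (cx,cy),(w,h),a=cv2.minAreaRect(pts); print("white",s[i],round(cx),round(cy),round(w),round(h),round(a),ray((cx,cy),m,W,.0085), )
E
```

```text
shift [-0.4   0.1  15.81] twist -0.006 | t 18.5 tcp [0.4098 0.2798 0.1642] yaw 1.73
[287. 180.  37. 123.] 0.96 [0.39571076 0.28056318 0.0085    ]
[387. 282.  37.  75.] 0.8 [0.48098359 0.39538705 0.0085    ]
[179.  61.  95.  63.] 0.63 [0.31261982 0.1785838  0.0085    ]
[385. 120.  94.  38.] 0.6 [0.33025042 0.35423583 0.0085    ]
noz [284.39523938 237.82191353]
orig [284.2689711  199.16912711]
flange [284.15132913 163.15699597]
thumb [283.98956259 113.6376148 ]
white [270 164  35  71 517] 287 199 70 34 90 [0.41264266 0.28373459 0.0085    ]
white [388 264   9  58 292] 392 292 57 7 88 [0.49151117 0.403457   0.0085    ]
```

Syringe box at (287,180) spanning rows 118–241: the full-length one, 2 mm off the earlier estimate. Descend and grip.

```bash
python3 -c "
from h import *; go((.4145,.2835),.006,1.736)"
```

```text
shift [-0.51  0.29 15.87] twist -0.005 | t 18.6 tcp [0.4101 0.2798 0.1647] yaw 1.731
```

Emit:
send_rows(motion="0 -0.5 0.3 4 0; 0 -0.5 0.3 8 0; 0 -0.5 0.3 11 0; 0 -0.5 0.3 13 0; 0 -0.5 0.3 14 0")

```text
clock: 19.1
eef_pos: [0.4135, 0.2827, 0.0231]
tool_rot: [-0.08, 0.997, -0.001, -0.002]
ft_force: [-1.4, 0.4, -0.3]
grip_width: 0.0426
grasp_force: 0.0
```

```bash
python3 -c "
from h import *; go((.4145,.2835),.006,1.736)"
```

```text
shift [-0.12  0.06  1.71] twist -0.004 | t 19.1 tcp [0.4135 0.2827 0.0231] yaw 1.732
```

Emit:
send_rows(motion="0 -0.1 0 0.8 0; 0 -0.1 0 1.4 0; 0 -0.1 0 1.8 0; 0 -0.1 0 1.8 0; 0 -0.1 0 1.8 0")

```text
clock: 19.6
eef_pos: [0.4164, 0.2841, 0.0079]
tool_rot: [-0.081, 0.997, 0.0, 0.001]
ft_force: [0.5, -0.2, -0.0]
grip_width: 0.0428
grasp_force: 0.0
```

Emit:
send_rows(motion="1 0 0 0 0; 1 0 0 0 0; 1 0 0 0 0; 1 0 0 0 0; 1 0 0 0 0")

```text
clock: 20.1
eef_pos: [0.4163, 0.2841, 0.0081]
tool_rot: [-0.081, 0.997, 0.0, 0.001]
ft_force: [-1.6, -1.1, 5.5]
grip_width: 0.0139
grasp_force: 58.6
```

Emit:
send_rows(motion="1 0 0 -0.6 0; 1 0 0 -2 0; 1 0 0 -6 0; 1 0 0 -10 0; 1 0 0 -14 0")

```text
clock: 20.6
eef_pos: [0.4154, 0.2835, 0.1486]
tool_rot: [-0.081, 0.997, -0.0, -0.0]
ft_force: [1.7, 0.7, -0.2]
grip_width: 0.0141
grasp_force: 58.7
```

```bash
python3 - <<'E'
from h import *
go(chest(.015,.057),.15,1.08)
im,m,W=cam("wrist"); save(im,"w9.png"); z=pose()[2,3]+.004
for b in boxes_of("wrist","syringe_2")[:3]:
    r=b["rect"]; print(np.round(r),round(b["conf"],2))
E
```

```text
shift [-10.66 -21.39  -0.14] twist 0.653 | t 20.6 tcp [0.4154 0.2835 0.1486] yaw 1.733
[283. 234.  76. 232.] 0.94
[388. 113. 102.  41.] 0.74
[171.  50.  98.  68.] 0.74
```

```bash
python3 - <<'E'
from h import *
m=vision.camera_model("wrist");T=pose();W=T@np.array(m["hand_eye"])
for d in (.038,0,-.033,-.075): print(d,proj((T@np.array([-d,0,-.0005,1]))[:3],m,W))
im=cv2.imread("pics/w9.png"); 
for r in (110,114,118,122,126,340,346,352,358): print(r,im[r,275:293:6].tolist())
E
```

```text
0.038 [283.09395504 347.96495298]
0 [283.19233783 281.28539988]
-0.033 [283.29030673 214.88636817]
-0.075 [283.43614812 116.04145593]
110 [[87, 132, 179], [86, 129, 179], [87, 130, 180]]
114 [[95, 144, 184], [93, 140, 183], [88, 133, 182]]
118 [[56, 79, 101], [57, 80, 101], [56, 78, 99]]
122 [[72, 78, 82], [90, 92, 95], [93, 100, 107]]
126 [[69, 72, 76], [85, 88, 93], [96, 101, 107]]
340 [[128, 147, 161], [152, 173, 185], [162, 183, 188]]
346 [[80, 120, 166], [69, 72, 77], [86, 91, 96]]
352 [[78, 117, 161], [79, 119, 167], [82, 123, 167]]
358 [[70, 109, 151], [72, 110, 150], [72, 109, 154]]
```

Emit:
send_rows(motion="1 -2 -4.2 0 0.13; 1 -4 -8.3 0 0.26; 1 -6 -12.5 0 0.39; 1 -8 -16.7 0 0.52; 1 -10 -20 0 0.65")

```text
clock: 21.2
eef_pos: [0.5471, 0.1002, 0.1464]
tool_rot: [0.245, 0.97, -0.0, -0.001]
ft_force: [0.1, -0.1, -1.0]
grip_width: 0.014
grasp_force: 58.8
```

Emit:
send_rows(motion="1 0 0 0 0; 1 0 0 0 0; 1 0 0 0 0")

```text
clock: 21.5
eef_pos: [0.5458, 0.1031, 0.1465]
tool_rot: [0.241, 0.971, -0.0, -0.001]
ft_force: [0.9, -0.2, 0.2]
grip_width: 0.0137
grasp_force: 58.8
```

```bash
python3 - <<'E'
from h import *
go(chest(.015,.057),.069,1.08)
im,m,W=cam("top")
for n in ("till","chest"): 
  for b in boxes_of("top",n)[:2]: print(n,np.round(b["rect"]),b["conf"])
for x,y in ((-69,3),(69,3),(69,141),(-69,141)): print(proj(np.array([*chest(x/1e3,y/1e3),.08]),m,W))
E
```

```text
shift [-1.47 -0.75  7.75] twist 0.004 | t 21.5 tcp [0.5458 0.1031 0.1465] yaw 1.084
till [270. 208.  31.  61.] 0.65
chest [300. 201.  96.  88.] 0.87
[288.4270408  230.49454843]
[272.79569334 175.15600621]
[217.46653384 190.83092432]
[232.62189305 246.31514006]
```

Syringe held level, nozzle and thumb where predicted. Lower into the till.

Emit:
send_rows(motion="1 -1 -0.5 2 0; 1 -1.5 -0.8 4 0; 1 -1.5 -0.8 5.5 0; 1 -1.5 -0.8 6.5 0; 1 -1.5 -0.8 6.5 0")

```text
clock: 22.15
eef_pos: [0.5549, 0.089, 0.0809]
tool_rot: [0.241, 0.971, -0.001, -0.001]
ft_force: [-0.5, -0.5, 0.2]
grip_width: 0.0138
grasp_force: 58.8
```

```bash
python3 -c "
from h import *; go(chest(.015,.057),.069,1.08)"
```

```text
shift [-0.01  0.07  1.19] twist 0.004 | t 22.15 tcp [0.5549 0.089  0.0809] yaw 1.084
```

Emit:
send_rows(motion="1 0 0 0.4 0; 1 0 0 0.8 0; 1 0 0 1.0 0; 1 0 0 1.2 0; 1 0 0 1.2 0")

```text
clock: 22.65
eef_pos: [0.5563, 0.0885, 0.0702]
tool_rot: [0.242, 0.97, -0.0, -0.0]
ft_force: [0.2, 0.7, -0.7]
grip_width: 0.0136
grasp_force: 58.8
```

Emit:
send_rows(motion="0.2 0 0 0 0; 0.2 0 0 0 0; 0.2 0 0 0 0; 0.2 0 0 -0.5 0; 0.2 0 0 -1.5 0")

```text
clock: 23.15
eef_pos: [0.5558, 0.0884, 0.0852]
tool_rot: [0.241, 0.97, -0.0, -0.001]
ft_force: [0.6, -0.4, 0.0]
grip_width: 0.0342
grasp_force: 0.0
```

Emit:
send_rows(motion="0.2 0 0 -3 0; 0.2 0 0 -6 0; 0.2 0 0 -10 0; 0.2 0 0 -10 0; 0.2 0 0 -10 0")

```text
clock: 23.65
eef_pos: [0.5575, 0.0887, 0.1875]
tool_rot: [0.241, 0.97, 0.001, 0.002]
ft_force: [0.8, -0.5, -0.7]
grip_width: 0.0341
grasp_force: 0.0
```

```bash
python3 - <<'E'
from h import *
go(chest(.015,.057),.069,1.08)
im,m,W=cam("wrist"); save(im,"w10.png")
for n in ("syringe_2","till"):
  for b in boxes_of("wrist",n)[:2]:
    r=b["rect"]; p=ray(r[:2],m,W,.0685)[:2]-C; print(n,np.round(r),round(b["conf"],2),"chest",np.cos(Y)*p[0]+np.sin(Y)*p[1],-np.sin(Y)*p[0]+np.cos(Y)*p[1])
u=np.array([np.cos(Y-np.pi/4),np.sin(Y-np.pi/4)])
for d in (.038,0,-.033,-.075): print(d,proj(np.array([*(chest(.015,.057)+d*u),.0685]),m,W))
for x,y in ((-69,3),(69,3),(69,141),(-69,141)): print("till corner",proj(np.array([*chest(x/1e3,y/1e3),.08]),m,W))
E
```

```text
shift [ 0.29 -0.06 11.85] twist 0.003 | t 23.65 tcp [0.5575 0.0887 0.1875] yaw 1.083
syringe_2 [282. 178.  42. 139.] 0.63 chest -0.00032142733015231087 0.07053742985982264
till [282. 160. 261. 258.] 0.81 chest -0.009799280393211245 0.08075134359199072
0.038 [283.00413966 246.238876  ]
0 [283.13316627 202.82191288]
-0.033 [283.25472114 161.91916258]
-0.075 [283.42402332 104.9496249 ]
till corner [153.37987979 179.86900136]
till corner [282.89976446 293.65447806]
till corner [412.92189802 180.46760568]
till corner [283.67612284  35.76237695]
```

```bash
python3 -c "
from h import *; print(workorder.job_done())"
```

```text
the job is handed in; nothing more can be done
None
```

I packed the chest and handed the job in at about 23.8 s of the 72 s allowed. The judge returned no verdict. My last checks showed the bur box and tub flat in the well and the till pushed against its stop. They also showed the full syringe lying flat in the till with its plunger still drawn out.

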